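# Straightedge against the keepsake box

### The arm

A 6-joint arm with a two-finger parallel gripper is mounted at the origin on the work surface. World frame = base frame: x ahead of the robot, y to its left, z up, the work surface at z = 0. Lengths are in m, angles in rad, forces in N, time in s.
With the tool pointing down it reaches from about 0.375 to 0.975 m from the base axis. Payload 3.8 kg.
Tool frame: the origin (TCP) lies midway between the tips of the shut fingers; the grasp point (between the pads) lies 19 mm behind it; z points along the fingers, y is the line along which they close (so a half turn about z gives the same grasp; the last joint's range is limited). The gripper opens to 85 mm and grips with 20 to 120 N. Pads are 22 mm wide; open, the fingers measure 114 mm over their backs; the gripper's body (76 mm by 85 mm) begins 54 mm behind the grasp point. The pads swing forward as they close: fully open they stand 13 mm farther back than shut.
Start: joints at [-1.357, 0.264, 1.604, -0, 1.274, -0.037], TCP at [0.168, -0.654, 0.231] pointing down, gripper open.
Joint ranges: [-2.63, 2.63], [-0.94, 2.18], [0.31, 2.57], [-1.31, 4.45], [0, 2.66], [-2.55, 2.55]. Speed limits (rad/s): [2.57, 2.57, 3.14, 3.14, 3.14, 3.14].

### API

Orientations are given as a rotation vector (axis times angle).
In Python, from workcell import bot gives the robot as it stands.
- The arm moves only by the tool step_arm, never from a script. Its argument "motion" is a list of rows, each a list of 5 numbers: the finger opening in cm, from 0 to 8.54, then the shift along the tool's x, y, z in cm, then the turn about the tool's z in degrees. In form: [[claw, dx, dy, dz, twist], ...]. A call has 1 to 20 rows; each row is the pose to reach, as a shift and turn from the pose commanded when the call began, along the tool's axes at that moment; what a row does not reach only later rows make up. A row lasts 1/10 s, in which the tool goes at most 50 mm and 8.59 degrees, less where a joint would pass 70% of its speed; a pose out of reach is approached as far as the arm can. A call with a gripper value outside its range is refused whole. The fingers move at their own pace and stop on an object; "force" is the grip in N (left out, the last holds). Time passes only in rows, so rows that repeat a pose let the fingers close. It gives the time, the measured TCP pose, the force, the opening and the grip force at its end, in the units of the state.
- bot.read_state(): the state, without advancing time (a new reading comes with each control period).
- bot.read_camera(name): name is "scene" or "top" or "wrist"; returns (picture, depth): 420x560x3 uint8, red, green, blue; 420x560 float32, m along the optical axis (not along the pixel's ray), 0 where there is no reading.
- bot.calibration(name): a dict with "mtx" (3x3 intrinsics, pixels), "k1" (the pictures are not rectified: a ray, as slopes to the right and down, at radius r is drawn at 1 + k1 r^2 times it, then the intrinsics apply), "origin" and "orientation" of the camera in the world; the wrist camera has in their place "T_tool_cam" (4x4, takes a point from camera to tool coordinates, whose origin is the TCP and whose axes are the flange's). Camera axes: x right, y up, looking along -z (the intrinsics and any distortion apply to the point x, -y, -z); pixel columns grow to the right and rows downward; lengths in m; the calibration is good to about 2 mm. A picture is of the moment at which its call begins: read the wrist's pose just before it. calibration takes no time and is no camera call.
- bot.finish_job(): hands the job in; it is judged then, once.
The state is a dict: "time": time; "q": joint angles; "joint_vel": joint speeds; "joint_torque": joint torques, N m; "tool_pos": TCP position; "tcp_rot": TCP orientation; "wrist_force": force on the tool from outside, world axes, zero at the start; "torque": the same for the moment, N m; "width": opening from 0.0 (shut) to 1.0 (fully open); "grip_force": force on a finger pad.
Only numpy, scipy, OpenCV 4.12 (cv2) and the standard library are available. Lean on these libraries where they do the work, as an engineer would, in place of code of your own. Each camera call takes 0.05 s, during which the arm holds its last target. There are 200 camera calls.

### The job

Lay the aluminium straightedge with the black handle flat on the cutting mat, one of its long edges flush along the long side of the long wooden box that faces the robot, and roughly centred on that side, ready for marking out. Then let go. Do not push the box out of place, and leave the small wooden box where it is.

Things in the scene. Friction and masses are not known exactly. Their poses are not given: they have to be found in the camera images.
- straightedge: Loose flat aluminium bar 240 mm long (y), 60 wide (x), 5 thick, 0.26 kg, both long edges alike. Black handle block on its middle: 40 mm along y, 24 along x, top 33 mm above the underside; grip it from above by its end faces (closing along y). Origin: centre of underside. Lies left or right of the long box, roughly pointing away from the robot, on the green mat (top 3 mm above the table).
- long_box: Closed dark wooden box, 220 mm long (its y axis), 100 mm wide (x), 50 mm high, with a pale oval inlay on its top; about 1.6 kg, standing loose on the mat. Origin: centre of the underside. Its -x face is the long side that faces the robot, 50 mm from the origin; the box is turned by up to 20 degrees either way.
- small_box: Bystander: dark wooden box without inlay, 80 x 80 mm, 45 mm high, at the far middle of the mat. Origin: centre of the underside.
Not all that is in view belongs to the job. Several things have the shape of the long_box; the one meant has the colours described above.

How it is judged:
At the end, for the whole second after the job is handed in: The straightedge lies flat on the mat, released and at rest, along the side of the long box that faces the robot: at its middle the gap to the box is under 12 mm, it is parallel to that side within 10 degrees and centred on it within 40 mm; the long box is within 25 mm of where it stood (x of straightedge in the frame of long_box between -0.092 and -0.07 m and y of straightedge in the frame of long_box between -0.04 and 0.04 m and angle between the y axis of straightedge and the y axis of long_box, either way round below 0.175 rad and height (world z) of straightedge below 0.01 m and angle between straightedge's own z axis and vertical below 0.09 rad and distance of long_box from where it was at the start of the episode below 0.025 m and linear speed of straightedge below 0.02 m/s and contact force between the fingers and straightedge below 0.1 N); the robot touches nothing.
It fails at once if the small wooden box was moved more than 30 mm (distance of small_box from where it was at the start of the episode above 0.03 m).
It also fails if it takes over 40 s, if anything falls off the work surface, if the arm or the gripper's body presses on something with over 40 N, if the wrist force passes 120 N, or if a joint passes its speed limit or range.

## Working session

There is one attempt and no reset: what is moved stays moved. The work goes in short steps, Python scripts to look and compute and a tool call to move; the robot and the scene stay as the last step left them, time stands still between calls to the robot, and variables do not carry over. Pictures are saved under pics/ and viewed, at most 10 in all, crops included, and the job is handed in when it is done.

Besides the shell and the picture viewer there is one more tool, called as name(argument=value, ...), one argument or row to a line, values as JSON. step_arm: Moves the arm, as the interface text tells. Its arguments: {"type":"object","properties":{"motion":{"type":"array","items":{"type":"array","items":{"type":"number"}}},"force":{"type":"number"}},"required":["motion"]}

```bash
mkdir -p pics; python3 - <<'E'
from workcell import bot
import cv2,numpy as np
for n in ["top","scene"]:
    p,d=bot.read_camera(n); cv2.imwrite(f"pics/{n}1.png",p[:,:,::-1]); np.savez(f"{n}1.npz",p=p,d=d); print(bot.calibration(n))
s=bot.read_state();print(s)
E
```

```text
{'mtx': array([[482.15453984,   0.        , 275.60772085],
       [  0.        , 482.15453984, 211.33550631],
       [  0.        ,   0.        ,   1.        ]]), 'k1': -0.0017574753149396686, 'origin': array([ 0.32297762, -0.20654009,  1.61247143]), 'orientation': array([ 0.12924118, -0.13190434, -1.57827249])}
{'mtx': array([[388.77842225,   0.        , 278.71455246],
       [  0.        , 388.77842225, 213.16551888],
       [  0.        ,   0.        ,   1.        ]]), 'k1': -0.006346146749478204, 'origin': array([1.62292225, 0.13826407, 0.80926826]), 'orientation': array([0.64535773, 0.89983011, 1.70718639])}
{'time': 0.1, 'q': array([-1.35690286e+00,  2.64692491e-01,  1.60526809e+00,  1.18807528e-05,
        1.27367248e+00, -3.69069983e-02]), 'joint_vel': array([-0.00045552, -0.00129139, -0.00125475, -0.00122328, -0.00181571,
        0.00097625]), 'joint_torque': array([ 1.33980766e-04, -5.16708076e+01, -3.68587661e+01,  5.98557364e-06,
        6.26108740e-03,  1.74101996e-05]), 'tool_pos': array([ 0.16737729, -0.65323209,  0.23006006]), 'tcp_rot': array([-3.11490711e+00, -3.92664996e-01,  2.65315169e-04]), 'wrist_force': array([0.11950604, 0.52660611, 0.06448068]), 'torque': array([-0.00600146,  0.07777603,  0.00951479]), 'grip_force': 0.0, 'width': 1.0002840503552595}
```

View pics/top1.png

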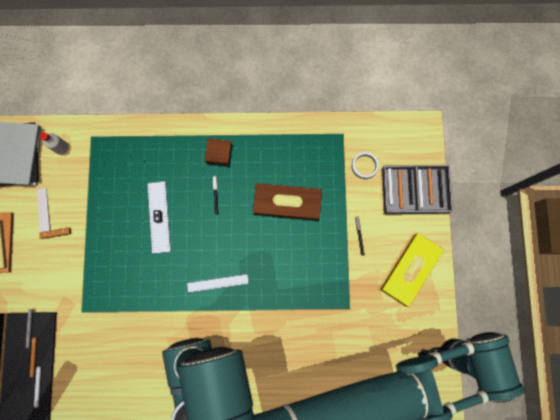

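The top view shows the straightedge at (158,217) with its handle, the long box with inlay at (288,202), the small box at (218,152), a knife at (215,195) and another bar at (218,284).

```bash
cat > h.py <<'E'
import numpy as np,cv2
from scipy.spatial.transform import Rotation as R
from workcell import bot
def cloud(d,c,T=None):
    K=c["mtx"];v,u=np.mgrid[:d.shape[0],:d.shape[1]]
    xd=(u-K[0,2])/K[0,0];yd=(v-K[1,2])/K[1,1]
    x,y=xd,yd
    for _ in range(5):
        f=1+c["k1"]*(x*x+y*y);x,y=xd/f,yd/f
    P=np.stack([x*d,-y*d,-d],-1)
    if T is None: return P@R.from_rotvec(c["orientation"]).as_matrix().T+c["origin"]
    return P@T[:3,:3].T+T[:3,3]
def rect(P):
    (c,s,a)=cv2.minAreaRect(P[:,:2].astype(np.float32)*1000)
    if s[0]<s[1]: s=s[::-1];a+=90   # a = direction of long axis
    return np.round(c,1),np.round(s,1),round((a+90)%180-90,2)
def wristT(s,c):
    B=np.eye(4);B[:3,:3]=R.from_rotvec(s["tcp_rot"]).as_matrix();B[:3,3]=s["tool_pos"];return B@c["T_tool_cam"]
E
cat > m.py <<'E'
from h import *
f=np.load("top1.npz");p=f["p"].astype(int);W=cloud(f["d"],bot.calibration("top"))
def reg(u0,u1,v0,v1,m):
    M=np.zeros(m.shape,bool);M[v0:v1,u0:u1]=1;M&=m&(f["d"]>0)
    n,l,st,_=cv2.connectedComponentsWithStats(M.astype(np.uint8));i=1+st[1:,4].argmax();Q=W[l==i];return Q
z=W[...,2]
for nm,a in dict(bar=(140,178,170,265,p[...,0]>120),hand=(140,178,200,235,z>.022),box=(240,335,170,235,z>.04),small=(195,245,130,175,z>.03),mat=(100,140,260,300,z>-1),knife=(205,225,170,220,p[...,0]>100)).items():
    Q=reg(*a);print(nm,len(Q),rect(Q),np.round(np.percentile(Q[:,2],[5,50,95]),4))
E
python3 m.py
```

```text
bar 1207 (array([580. , 185.9]), array([244. ,  64.6]), 5.71) [0.0014 0.0079 0.0143]
hand 95 (array([577.3, 184.6]), array([40.4, 26.2]), 3.61) [0.0268 0.0353 0.0416]
box 2011 (array([ 619.6, -249.1]), array([219.9, 102.2]), 84.46) [0.0471 0.053  0.0588]
small 576 (array([795.5, -17.1]), array([83.8, 81.3]), -6.32) [0.0394 0.0474 0.0539]
mat 1595 (array([370.5, 308.6]), array([136.5, 129.1]), 89.83) [-0.0028  0.003   0.0096]
knife 70 (array([693.3,  -2.3]), array([49.4, 17.5]), 6.4) [-0.0002  0.0138  0.0202]
```

step_arm(
  motion=[
    [8.54,60.7,-71.2,8,-81.3],
    [8.54,60.7,-71.2,8,-81.3],
    [8.54,60.7,-71.2,8,-81.3],
    [8.54,60.7,-71.2,8,-81.3],
    [8.54,60.7,-71.2,8,-81.3],
    [8.54,60.7,-71.2,8,-81.3],
    [8.54,60.7,-71.2,8,-81.3],
    [8.54,60.7,-71.2,8,-81.3],
    [8.54,60.7,-71.2,8,-81.3],
    [8.54,60.7,-71.2,8,-81.3],
    [8.54,60.7,-71.2,8,-81.3],
    [8.54,60.7,-71.2,8,-81.3],
    [8.54,60.7,-71.2,8,-81.3],
    [8.54,60.7,-71.2,8,-81.3],
    [8.54,60.7,-71.2,8,-81.3],
    [8.54,60.7,-71.2,8,-81.3],
    [8.54,60.7,-71.2,8,-81.3],
    [8.54,60.7,-71.2,8,-81.3],
    [8.54,60.7,-71.2,8,-81.3],
    [8.54,60.7,-71.2,8,-81.3],
  ],
)

```text
time: 2.1
tool_pos: [0.5799, 0.1908, 0.1502]
tcp_rot: [-2.103, -2.332, -0.001]
wrist_force: [-0.1, -0.1, -0.2]
width: 0.997
grip_force: 0.0
```

step_arm(
  motion=[
    [8.54,0,0,0,0],
    [8.54,0,0,0,0],
  ],
)

```text
time: 2.3
tool_pos: [0.578, 0.1855, 0.1508]
tcp_rot: [-2.109, -2.328, 0.002]
wrist_force: [0.3, 0.2, 0.5]
width: 1.003
grip_force: 0.0
```

```bash
cat > w.py <<'E'
from h import *
import sys
s=bot.read_state();p,d=bot.read_camera("wrist");c=bot.calibration("wrist");cv2.imwrite(sys.argv[1],p[:,:,::-1])
W=cloud(d,c,wristT(s,c));np.savez("w.npz",W=W,d=d,p=p)
Rm=R.from_rotvec(s["tcp_rot"]).as_matrix()
print(s["time"],s["tool_pos"],s["q"].round(3),"tool y yaw",np.degrees(np.arctan2(Rm[1,1],Rm[0,1])),"z",Rm[:,2].round(4),"F",s["wrist_force"],s["width"],s["grip_force"])
E
python3 w.py pics/w1.png; python3 - <<'E'
from h import *
f=np.load("w.npz");W=f["W"];z=W[...,2]
ok=(f["d"]>.05)&(np.hypot(W[...,0]-.58,W[...,1]-.186)<.15)
h=ok&(z>.024)&(z<.045)&(np.hypot(W[...,0]-.58,W[...,1]-.186)<.05)
print("handle",h.sum(),rect(W[h]) if h.any() else 0,np.percentile(W[h][:,2],[5,50,95]))
b=ok&(f["p"].min(-1)>120)&(z<.03);Q=W[b];print("bar",b.sum(),rect(Q),np.percentile(Q[:,2],[5,50,95]))
E
```

```text
2.3 [0.57800009 0.18553821 0.15075445] [ 0.27   0.2    1.836 -0.     1.107  0.171] tool y yaw 5.6499498713298255 z [-1.4e-03 -8.0e-04 -1.0e+00] F [0.33772098 0.20285103 0.49832041] 1.0025607366655873 0.0
handle 1245 (array([581.5, 184.7]), array([39.7, 24.5]), 6.14) [0.02844951 0.03531061 0.03662668]
bar 13157 (array([581.1, 183.2]), array([246.2,  63.5]), 5.52) [0.00632359 0.00756958 0.00869141]
```

View pics/w1.png

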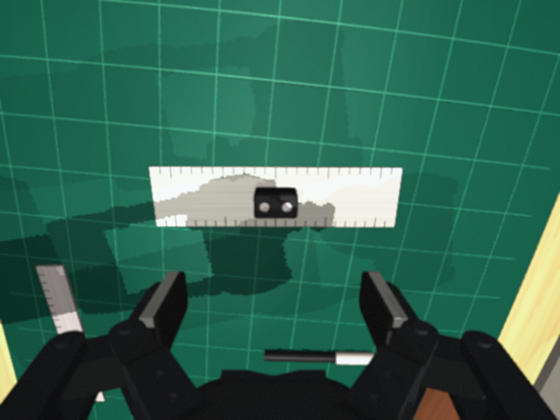

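Wrist view: bar across the image with handle at (275,202), and the knife and other bar well clear of the fingers. Heights and sizes fit, so I go down.

step_arm(
  motion=[
    [8.54,-0.1,0.35,4,0],
    [8.54,-0.1,0.35,8,0],
    [8.54,-0.1,0.35,11,0],
    [8.54,-0.1,0.35,13,0],
    [8.54,-0.1,0.35,14.0,0],
    [8.54,-0.1,0.35,14.0,0],
    [8.54,-0.1,0.35,14.0,0],
    [3,-0.1,0.35,14.0,0],
    [3,-0.1,0.35,14.0,0],
    [3,-0.1,0.35,14.0,0],
    [3,-0.1,0.35,14.0,0],
    [3,-0.1,0.35,14.0,0],
    [3,-0.1,0.35,14.0,0],
    [3,-0.1,0.35,14.0,0],
    [3,-0.1,0.35,14.0,0],
  ],
  force=60,
)

```text
time: 3.85
tool_pos: [0.5831, 0.1862, 0.0125]
tcp_rot: [2.108, 2.328, 0.002]
wrist_force: [-0.1, 0.4, 5.7]
width: 0.453
grip_force: 63.9
```

step_arm(
  motion=[
    [3,0,0,-2,0],
    [3,0,0,-5,0],
    [3,0,0,-8,0],
    [3,0,0,-8,0],
    [3,0,0,-8,0],
    [3,0,0,-8,0],
  ],
)

```text
time: 4.45
tool_pos: [0.5806, 0.1854, 0.089]
tcp_rot: [-2.107, -2.327, 0.005]
wrist_force: [-0.4, 1.0, -3.9]
width: 0.457
grip_force: 63.0
```

```bash
cat > hold.py <<'E'
import sys;sys.argv=["",sys.argv[1]]
exec(open("w.py").read())
tp=s["tool_pos"];b=(d>.05)&(p.min(-1)>120)&(np.hypot(W[...,0]-tp[0],W[...,1]-tp[1])<.15)&(np.abs(W[...,2]-tp[2]+.002)<.03)
Q=W[b];print("bar",len(Q),rect(Q),np.percentile(Q[:,2],[5,50,95]))
A=np.c_[Q[:,:2]-tp[:2],np.ones(len(Q))];print("slopes",np.linalg.lstsq(A,Q[:,2],rcond=None)[0])
E
python3 hold.py pics/w2.png
```

```text
4.45 [0.5806456  0.18537235 0.08900932] [ 0.268  0.268  1.877 -0.     1.     0.169] tool y yaw 5.672355743204321 z [-0.0036 -0.001  -1.    ] F [-0.42036021  1.03871785 -3.94723778] 0.45697005855613293 62.97787070274353
bar 31497 (array([581.6, 184. ]), array([241.4,  61.3]), 5.56) [0.08303724 0.08415017 0.08522016]
slopes [-0.00391791 -0.00183622  0.08414782]
```

View pics/w2.png

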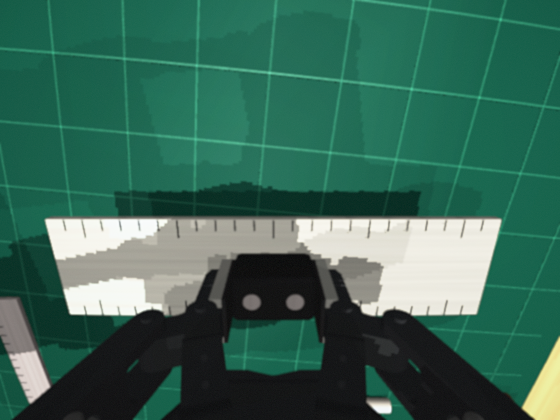

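The bar is held level, across the image at rows 218–315. Next I carry it to a standoff in front of the box, turning it on the way.

step_arm(
  motion=[
    [3,-4,-1.2,0,8],
    [3,-8,-2.4,0,15],
    [3,-12,-3.7,0,22],
    [3,-16,-4.9,0,30],
    [3,-20,-6.1,0,38],
    [3,-24,-7.3,0,46],
    [3,-28,-8.6,0,54],
    [3,-32,-9.8,0,62],
    [3,-35.5,-10.9,0,70],
    [3,-38.5,-11.8,0,78],
    [3,-40.3,-12.3,0,86],
    [3,-41.1,-12.5,0,93],
    [3,-41.1,-12.5,0,98],
    [3,-41.1,-12.5,0,101.1],
    [3,-41.1,-12.5,0,101.1],
    [3,-41.1,-12.5,0,101.1],
    [3,-41.1,-12.5,0,101.1],
  ],
)

```text
time: 6.2
tool_pos: [0.4982, -0.2351, 0.0905]
tcp_rot: [-3.138, 0.147, 0.002]
wrist_force: [0.2, 0.3, -2.6]
width: 0.455
grip_force: 62.8
```

```bash
python3 hold.py pics/w3.png; python3 - <<'E'
from h import *
f=np.load("w.npz");W=f["W"];z=W[...,2];p=f["p"].astype(int)
b=(f["d"]>.05)&(abs(z-.053)<.007)&(abs(W[...,0]-.62)<.09)&(abs(W[...,1]+.249)<.16)
n,l,st,_=cv2.connectedComponentsWithStats(b.astype(np.uint8));Q=W[l==1+st[1:,4].argmax()]
print("box",len(Q),rect(Q),np.percentile(Q[:,2],[5,50,95]))
E
```

```text
6.2 [ 0.49815782 -0.23512801  0.09048974] [-0.486  0.163  2.004  0.     0.976  1.178] tool y yaw -95.3651677022179 z [-1.2e-03  7.0e-04 -1.0e+00] F [ 0.2467393   0.29693564 -2.64655675] 0.45477872683242654 62.7586555480957
bar 27796 (array([ 498.1, -235.3]), array([241.8,  60.9]), 84.61) [0.08462995 0.08557681 0.08651742]
slopes [-0.0004214   0.00064802  0.0855791 ]
box 49365 (array([ 604.1, -247.6]), array([220.1,  64.6]), 84.71) [0.05140875 0.05267124 0.05391571]
```

View pics/w3.png

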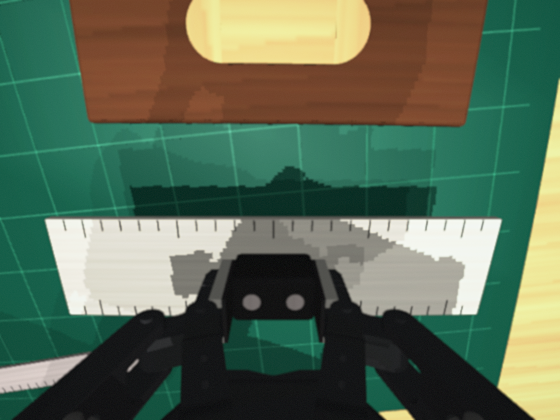

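The box's front edge is at row ~123, parallel to the bar and about 44 mm beyond its near edge. I move in, leaving a ~5 mm gap, lower almost to the mat and look again.

step_arm(
  motion=[
    [3,2,0.2,0,0],
    [3,3.9,0.24,0,0],
    [3,3.9,0.24,0,0],
    [3,3.9,0.24,2.5,0],
    [3,3.9,0.24,5,0],
    [3,3.9,0.24,6.5,0],
    [3,3.9,0.24,7.1,0],
    [3,3.9,0.24,7.1,0],
    [3,3.9,0.24,7.1,0],
  ],
)

```text
time: 7.15
tool_pos: [0.5379, -0.2419, 0.0212]
tcp_rot: [3.137, -0.149, 0.002]
wrist_force: [0.1, -0.3, -2.7]
width: 0.454
grip_force: 62.8
```

```bash
python3 hold.py pics/w4.png; python3 - <<'E'
from h import *
f=np.load("w.npz");W=f["W"];z=W[...,2];p=f["p"].astype(int)
b=(f["d"]>.05)&(abs(z-.053)<.007)&(abs(W[...,0]-.62)<.09)&(abs(W[...,1]+.249)<.16)
n,l,st,_=cv2.connectedComponentsWithStats(b.astype(np.uint8));Q=W[l==1+st[1:,4].argmax()]
r=rect(Q);a=np.radians(r[2]-90);nn=np.array([np.cos(a),np.sin(a)])
e=np.percentile(Q[:,:2]@nn*1000,.5);print("box",len(Q),r,"front n",e,"tcp n",bot.read_state()["tool_pos"][:2]@nn*1000)
E
```

```text
7.15 [ 0.5378587  -0.24193147  0.02115153] [-0.465  0.317  1.962 -0.     0.861  1.201] tool y yaw -95.42427253102217 z [ 1.2e-03 -6.0e-04 -1.0e+00] F [ 0.14574883 -0.32362192 -2.68802742] 0.45428403099950676 62.78262734413147
bar 21493 (array([ 527.3, -241.3]), array([264.5,  63.2]), 84.36) [0.01525132 0.01621957 0.01715891]
slopes [ 0.01924909 -0.00251733  0.01611544]
box 130927 (array([ 614.5, -248. ]), array([220.4,  84.6]), 84.73) front n 594.2771958500282 tcp n 558.159268306688
```

View pics/w4.png

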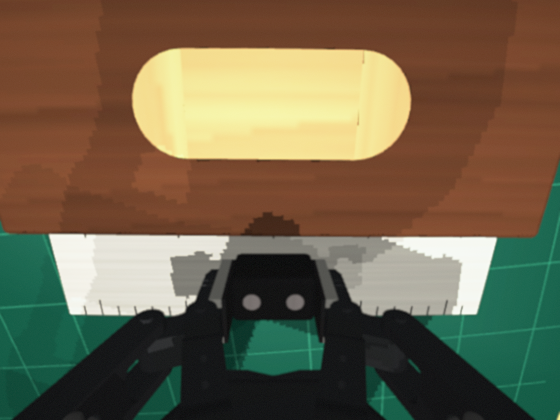

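The bar sits parallel in front of the box, whose lower edge at row 235 overlaps the bar's rim by parallax only. The gap is about 5 mm. I close it to ~3 mm, set down and release.

step_arm(
  motion=[
    [3,0.25,0,0.3,0],
    [3,0.25,0,0.6,0],
    [3,0.25,0,0.8,0],
    [3,0.25,0,0.82,0],
    [3,0.25,0,0.82,0],
    [3,0.25,0,0.82,0],
  ],
)

```text
time: 7.8
tool_pos: [0.5401, -0.242, 0.0125]
tcp_rot: [3.138, -0.149, 0.001]
wrist_force: [0.4, 0.6, 0.4]
width: 0.458
grip_force: 63.1
```

step_arm(
  motion=[
    [5,0,0,0,0],
    [6,0,0,0,0],
    [7,0,0,0,0],
    [7,0,0,0,0],
    [7,0,0,0,0],
    [7,0,0,-1,0],
    [7,0,0,-3,0],
    [7,0,0,-6,0],
    [7,0,0,-10,0],
    [7,0,0,-14,0],
    [7,0,0,-14,0],
    [7,0,0,-14,0],
  ],
)

```text
time: 9.0
tool_pos: [0.5409, -0.2424, 0.1546]
tcp_rot: [3.136, -0.149, 0.006]
wrist_force: [0.1, 0.4, -0.0]
width: 0.816
grip_force: 0.0
```

```bash
python3 w.py pics/w5.png; python3 - <<'E'
from h import *
f=np.load("w.npz");W=f["W"];z=W[...,2];p=f["p"].astype(int);d=f["d"]
near=(d>.05)&(abs(W[...,1]+.249)<.16)
def big(b):
    n,l,st,_=cv2.connectedComponentsWithStats(b.astype(np.uint8));return W[l==1+st[1:,4].argmax()]
B=big(near&(abs(z-.053)<.007)&(abs(W[...,0]-.62)<.09))
S=big(near&(z<.013)&(z>.0055)&(abs(W[...,0]-.537)<.06))
for q in (B,S): print(len(q),rect(q),np.percentile(q[:,2],[5,50,95]))
H=big(near&(z<.042)&(z>.03)&(np.hypot(W[...,0]-.54,W[...,1]+.242)<.04));print("handle",rect(H))
E
```

```text
9.0 [ 0.54090323 -0.24239888  0.15462651] [-0.463  0.167  1.868 -0.     1.103  1.202] tool y yaw -95.42958903335035 z [ 0.0039 -0.0019 -1.    ] F [ 0.13121586  0.43533686 -0.03877417] 0.8162949188548319 0.0
38099 (array([ 622.7, -249.5]), array([219.1, 100.5]), 84.11) [0.05133101 0.05260153 0.05385168]
11255 (array([ 537. , -241.8]), array([241.1,  54.9]), 84.47) [0.00640437 0.00751887 0.00865524]
handle (array([ 540.4, -242.6]), array([40.1, 23.8]), 84.55)
```

View pics/w5.png

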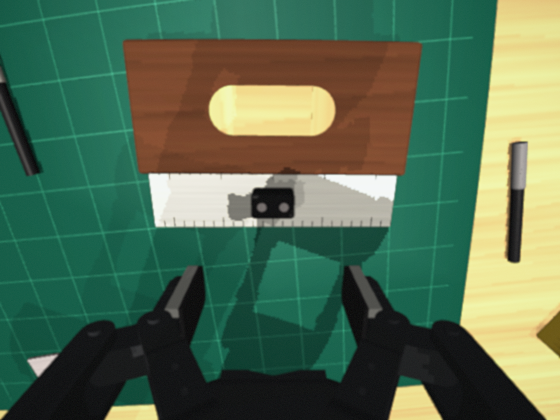

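The final view shows the bar lying flat along the box's near side, with its handle at (272,203) and the gripper clear. Measured in the box frame it is at x ≈ -0.083 and y ≈ -0.001, parallel within 0.5°.

```bash
python3 -c "
from workcell import bot
print(bot.finish_job())"
```

```text
the job is handed in; nothing more can be done
None
```

The straightedge is lying flat along the robot-facing side of the long box, about 3 mm off it, centred to about 1 mm and released; the job is handed in, but no verdict came back.

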